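# Bring the alarm clock round on the bedside carousel and silence it

## Robot

A 6-joint arm with a two-finger parallel gripper is mounted at the origin on the work surface. World frame = base frame: x ahead of the robot, y to its left, z up, the work surface at z = 0. Lengths are in m, angles in rad, forces in N, time in s.
With the tool pointing down it reaches from about 0.4 to 0.825 m from the base axis. Payload 7 kg.
Tool frame: the origin (TCP) lies midway between the tips of the shut fingers; the grasp point (between the pads) lies ctrl.grasp_offset behind it (ctrl.grasp_offset is the distance from the TCP to the grasp point, in m); z points along the fingers, y is the line along which they close (so a half turn about z gives the same grasp; the last joint's range is limited). The gripper opens to 88 mm and grips with 3 to 60 N. Pads are 19 mm wide; open, the fingers measure 130 mm over their backs; the gripper's body (78 mm by 193 mm) begins 47 mm behind the grasp point.
Start: joints at [1.451, 0.359, 0.012, 0, -1.224, -0.288], TCP at [0.268, 0.62, 0.227] pointing down, gripper open.
Joint ranges: [-3.07, 3.07], [-1.43, 2.12], [-1.02, 1.25], [-3.03, 1.67], [-3.05, -0], [-3.03, 3.03]. Speed limits (rad/s): [2.39, 2.39, 3.01, 3.14, 3.14, 3.14].

## Interface

Orientations are given as a rotation vector (axis times angle).
In Python, from bench import ctrl gives the robot as it stands. The module is installed in compiled form; this text tells all that it offers.
- The arm moves only by the tool drive_tool, never from a script. Its argument "increments" is a list that holds one entry, the list of rows, each a list of 7 numbers: the turn, a rotation vector about the tool's x, y, z in rad, then the shift along the tool's x, y, z in mm, then the opening, from 0 (shut) to 1 (fully open). In form: [[[wx, wy, wz, tx, ty, tz, grip], ...]]. A call has 1 to 20 rows; each row shifts and turns the commanded pose from where the row before left it, along the tool's axes as they then stand; what a row does not reach is not made up. A row lasts 1/12 s, in which the tool goes at most 41.7 mm and 7.16 degrees, less where a joint would pass 70% of its speed; a pose out of reach is approached as far as the arm can. A call with a gripper value outside its range is refused whole. The fingers move at their own pace and stop on an object; "grip_force" is the grip in N (left out, the last holds). Time passes only in rows, so rows that do not move let the fingers close. It gives the time, the measured TCP pose, the force, the opening and the grip force at its end, in the units of the state.
- ctrl.read_state(): the state, without advancing time (a new reading comes with each control period).
- ctrl.capture(name): name is "scene" or "top" or "wrist"; returns a dict with "image" (480x640x3 uint8, red, green, blue), "fovy" (degrees; the focal length in pixels is half the picture's height over the tangent of half this angle, whatever the lens; pixels are square), "cx", "cy" (the principal point, pixels), "R" (3x3) and "t" (3): a world point X has camera coordinates R X + t. Camera axes: x right, y down, z forward; pixel columns grow to the right and rows downward; lengths in m; the calibration is good to about 2 mm. A picture is of the moment at which its call begins. There is no depth.
- ctrl.job_done(): hands the job in; it is judged then, once.
Trained networks look in a picture, given as the dict that the camera call returned (one of the last four; its "shot" number tells which), for a name from the list of things; names that differ only in an ending like _2 or _b are one class to them, and where a whole thing is asked for, a point or a joint stands for the part that bears it (a point fixed in the world has none). Each returns a list of dicts, best first, with "conf" (0 to 1); they miss things now and then, are a little off and sometimes report something else, mostly with a low value. They report only what shows in the picture. A call takes as long as a camera call. They do not tell look-alikes from the thing itself.
- ctrl.trace(picture, target): "pixels" (480x640 bool, what is visible of it) and "extent" ([left, top, right, bottom] in pixels, round what is visible of it).
- ctrl.place_of(picture, target): "centre" ([column, row] in pixels: a listed point, or the origin of a listed thing).
The state is a dict: "t": time; "joints": joint angles; "qvel": joint speeds; "joint_efforts": joint torques, N m; "eef_pos": TCP position; "ee_rot": TCP orientation; "contact_force": force on the tool from outside, world axes, zero at the start; "wrist_torque": the same for the moment, N m; "grip_width": finger opening in m; "gripper_force": force on a finger pad.
Only numpy, scipy, OpenCV 4.12 (cv2) and the standard library are available. Lean on these libraries where they do the work, as an engineer would, in place of code of your own. Each camera call takes 0.05 s, during which the arm holds its last target. There are 200 camera calls.

## Task

Turn the bedside carousel by pushing it round at its rim, where wooden posts stand, until the little alarm clock standing on it has come round to the front, in line with the brass pointer and facing out along it. Then press the button on top of the clock fully down, let it spring back, and draw clear. Do not touch the clock before it is at the front, lift nothing, and leave the other things standing where they are.

Things in the scene. Friction and masses are not known exactly. Their poses are not given: they have to be found in the camera images.
- stand: fixed round dark-wood foot of the carousel, 190 mm across, 16 mm high; origin at the centre of its underside, on the vertical turning axis. A flat brass pointer (14 mm wide, 8 mm high) lies on the surface along the foot's own -x axis, its tip 175 mm from the axis, so it sticks out 47 mm from under the platter. That way is the front, roughly towards the robot.
- centre (a point): on the turning axis at the platter's top face, 36 mm above the work surface. Platter: light-wood disc, radius 128 mm. Six upright posts, 12 mm thick (15 mm ball on top), stand 118 mm from the axis, tops 87 mm above the work surface, at 30, 90 and 150 degrees either side of the clock as seen from the axis; the rim between is bare. All else on the platter is within 85 mm of the axis.
- platter (a joint): turn of the platter in rad, 0 at the start of each run, growing anticlockwise seen from above. It turns freely either way for more than a full turn, takes about 0.7 N at a post, and stays where it is left.
- clock: white box-shaped alarm clock, loose, 40 mm deep (x), 60 mm wide (y), 58 mm high, standing on the platter. Origin at the centre of its underside, 58 mm from the turning axis. Its round dial looks along its own -x axis, straight outward from the turning axis. It is the only box-shaped thing on the carousel.
- snooze_top (a point): centre of the top of the round grey button on the clock, 26 mm across; stands 12 mm above the clock's top, 106 mm above the work surface. It presses straight down.
- snooze (a joint): travel of the clock's button: 0 up, 0.006 m fully down; a spring returns it. It takes about 1.6 N to start it and 4 N to hold it fully down.
- pills: amber jar with a white cap, loose on the platter, 42 mm across, 66 mm high; origin at the centre of its underside, 58 mm from the turning axis. Leave it.
- cream: squat white jar with a lid, loose on the platter, 52 mm across, 42 mm high; origin at the centre of its underside, 58 mm from the turning axis. Leave it.
- eggcup: small open white cup, loose on the platter, 48 mm across, 50 mm high; origin at the centre of its underside, 58 mm from the turning axis. Leave it.
- book: closed book lying on the surface beside the carousel, 150 x 210 x 28 mm, origin at the centre of its underside. Leave it.
- mug: blue mug beside the carousel, 76 mm across, 85 mm high, handle to its +y, origin at the centre of its underside. Leave it.
- vase: glass bud vase beside the carousel, 68 mm across, 95 mm high, with three sprigs up to 187 mm; origin at the centre of its underside. Leave it.
- case: dark spectacles case lying beside the carousel, 60 x 155 x 38 mm, origin at the centre of its underside. Leave it.
Things that resemble listed ones, but are neither listed nor needed, are in the scene too. Leave any red look-alike of the cream alone. Leave any purple look-alike of the clock alone.

How it is judged:
On the way, in this order (a step that is already met when the one before it is completed fails the run):
1. the clock has come round to the pointer, within 0.17 rad, and the carousel is still (angle between the x axis of clock and the x axis of stand, either way round below 0.17 rad and x of clock in the frame of stand below -0.03 m and velocity of joint platter between -0.05 and 0.05 rad/s), for 0.3 s.
2. the clock's button is pressed down (at least 4.5 of its 6 mm) with the clock at the front (angle between the x axis of clock and the x axis of stand, either way round below 0.17 rad and x of clock in the frame of stand below -0.03 m and value of joint snooze above 0.0045 m), for 0.05 s.
At the end, for the whole second after the job is handed in: clock upright on the platter, 43-73 mm from the axis, in line with the pointer within 0.17 rad; button up; carousel still; jars and cup upright, 40-76 mm from the axis; book, mug, vase and case within 30 mm of their start (all of step 1 and value of joint snooze below 0.002 m and not (height (world z) of clock above 0.05 m or angle between clock's own z axis and vertical above 0.3 rad or horizontal distance between clock and centre above 0.073 m or horizontal distance between clock and centre below 0.043 m) and not (height (world z) of pills above 0.056 m or angle between pills's own z axis and vertical above 0.35 rad or horizontal distance between pills and centre above 0.076 m or horizontal distance between pills and centre below 0.04 m) and not (height (world z) of cream above 0.056 m or angle between cream's own z axis and vertical above 0.35 rad or horizontal distance between cream and centre above 0.076 m or horizontal distance between cream and centre below 0.04 m) and not (height (world z) of eggcup above 0.056 m or angle between eggcup's own z axis and vertical above 0.35 rad or horizontal distance between eggcup and centre above 0.076 m or horizontal distance between eggcup and centre below 0.04 m) and distance of each of book, mug, vase, case from where it was at the start of the episode below 0.03 m); the robot touches nothing.
It fails at once if the clock is touched (over 0.5 N) before it is near the front (within 0.25 rad) (contact force between any of the fingers, the arm and clock above 0.5 N and (angle between the x axis of clock and the x axis of stand, either way round above 0.25 rad or x of clock in the frame of stand above -0.03 m)).
It fails at once if the clock is lifted, tipped over 0.3 rad or pushed out of its place on the platter (height (world z) of clock above 0.05 m or angle between clock's own z axis and vertical above 0.3 rad or horizontal distance between clock and centre above 0.073 m or horizontal distance between clock and centre below 0.043 m).
It fails at once if a jar or cup on the platter is lifted, tipped or pushed out of its place ((height (world z) of pills above 0.056 m or angle between pills's own z axis and vertical above 0.35 rad or horizontal distance between pills and centre above 0.076 m or horizontal distance between pills and centre below 0.04 m) or (height (world z) of cream above 0.056 m or angle between cream's own z axis and vertical above 0.35 rad or horizontal distance between cream and centre above 0.076 m or horizontal distance between cream and centre below 0.04 m) or (height (world z) of eggcup above 0.056 m or angle between eggcup's own z axis and vertical above 0.35 rad or horizontal distance between eggcup and centre above 0.076 m or horizontal distance between eggcup and centre below 0.04 m)).
It fails at once if a jar or cup on the platter is pushed on by the robot (over 2 N) (contact force between any of the fingers, the arm and pills above 2 N or contact force between any of the fingers, the arm and cream above 2 N or contact force between any of the fingers, the arm and eggcup above 2 N).
It fails at once if the book, mug, vase or spectacles case is moved over 30 mm (distance of any of book, mug, vase, case from where it was at the start of the episode above 0.03 m).
It also fails if it takes over 54 s, if anything falls off the work surface, if the arm or the gripper's body presses on something with over 40 N, if the wrist force passes 120 N, or if a joint passes its speed limit or range.

## Working session

There is one attempt and no reset: what is moved stays moved. The work goes in short steps, Python scripts to look and compute and a tool call to move; the robot and the scene stay as the last step left them, time stands still between calls to the robot, and variables do not carry over. Pictures are saved under pics/ and viewed, at most 10 in all, crops included, and the job is handed in when it is done.

Besides the shell and the picture viewer there is one more tool, called after "Emit:" by a JSON object that holds its "name" and its "arguments". drive_tool: Moves the arm, as the interface text tells. Its arguments: {"type":"object","properties":{"increments":{"type":"array","items":{"type":"array","items":{"type":"array","items":{"type":"number"}}}},"grip_force":{"type":"number"}},"required":["increments"]}

```bash
mkdir -p pics
cat > h.py <<'E'
import numpy as np, cv2
from bench import ctrl
def K(p):
    f=240/np.tan(np.radians(p["fovy"])/2); return f,p["cx"],p["cy"]
def ray(p,uv,z):
    f,cx,cy=K(p); R=np.array(p["R"]);t=np.array(p["t"])
    d=R.T@np.array([(uv[0]-cx)/f,(uv[1]-cy)/f,1]); c=-R.T@t
    return c+d*(z-c[2])/d[2]
def proj(p,X):
    f,cx,cy=K(p); c=np.array(p["R"])@np.array(X)+np.array(p["t"]); return f*c[0]/c[2]+cx,f*c[1]/c[2]+cy
def save(p,n,crop=None,s=1):
    im=p["image"][:,:,::-1]
    if crop: l,t,r,b=crop; im=im[t:b,l:r]
    cv2.imwrite("pics/"+n+".png",cv2.resize(np.ascontiguousarray(im),None,fx=s,fy=s,interpolation=cv2.INTER_CUBIC))
E
python3 - <<'E'
from h import *
s=ctrl.read_state(); print(s, ctrl.grasp_offset)
a=ctrl.capture("top"); save(a,"top0"); b=ctrl.capture("scene"); save(b,"scene0")
Z={"stand":0,"centre":.036,"clock":.036,"snooze_top":.106,"pills":.036,"cream":.036,"eggcup":.036,"book":0,"mug":0,"vase":0,"case":0}
for n,z in Z.items():
  for nm,p in(("top",a),("scene",b)):
    for d in ctrl.place_of(p,n)[:3]:
      print(n,nm,round(d["conf"],2),np.round(d["centre"]),np.round(ray(p,d["centre"],z),3))
for p in (a,b): print(np.round(-np.array(p["R"]).T@p["t"],3))
E
```

```text
{'t': 0.0, 'joints': array([ 1.45108357e+00,  3.59351527e-01,  1.10091940e-02, -3.46207458e-04,
       -1.22413794e+00, -2.88106464e-01]), 'qvel': array([ 0.00067823, -0.00048558, -0.00030925, -0.00065529,  0.00045958,
        0.00091564]), 'joint_efforts': array([-7.89829355e-04, -5.82722139e+01,  2.93066561e+01,  6.99742377e+00,
        6.92790709e-03, -1.52407133e-04]), 'eef_pos': array([0.26753372, 0.61914031, 0.22562468]), 'ee_rot': array([ 3.07479878e+00, -6.36006801e-01, -2.86899470e-04]), 'contact_force': array([ 0.46936668,  0.35260151, -0.14642448]), 'wrist_torque': array([-0.00140989,  0.07510448, -0.01802253]), 'gripper_force': 0.0, 'grip_width': 0.0877844207399009} 0.0188
stand scene 0.54 [216. 244.] [ 0.596 -0.186  0.   ]
centre top 0.82 [344. 245.] [0.558 0.027 0.036]
centre scene 0.6 [305. 248.] [0.548 0.033 0.036]
clock top 0.88 [313. 245.] [0.559 0.087 0.036]
clock top 0.63 [184. 300.] [0.45  0.327 0.036]
clock scene 0.89 [320. 254.] [0.552 0.075 0.036]
clock scene 0.85 [436. 261.] [0.473 0.339 0.036]
snooze_top top 0.45 [313. 239.] [0.561 0.086 0.106]
snooze_top sc
[... 509 characters left out ...]
[290. 266.] [0.607 0.018 0.036]
cream scene 0.56 [169. 252.] [ 0.674 -0.268  0.036]
eggcup top 0.67 [342. 281.] [0.49  0.03  0.036]
eggcup scene 0.87 [311. 233.] [0.504 0.032 0.036]
book top 0.86 [198. 208.] [0.632 0.318 0.   ]
book top 0.6 [373. 250.] [ 0.554 -0.033  0.   ]
book scene 0.94 [405. 323.] [0.637 0.314 0.   ]
mug top 0.88 [452. 234.] [ 0.589 -0.194  0.   ]
mug scene 0.7 [215. 242.] [ 0.592 -0.192 -0.   ]
vase top 0.81 [246. 296.] [0.458 0.217 0.   ]
vase top 0.44 [344. 247.] [0.56  0.024 0.   ]
vase scene 0.62 [393. 245.] [0.444 0.226 0.   ]
case top 0.83 [464. 281.] [ 0.496 -0.215  0.   ]
case scene 0.73 [226. 211.] [ 0.496 -0.206  0.   ]
[0.448 0.081 0.989]
[1.232 0.352 1.278]
```

View pics/top0.png

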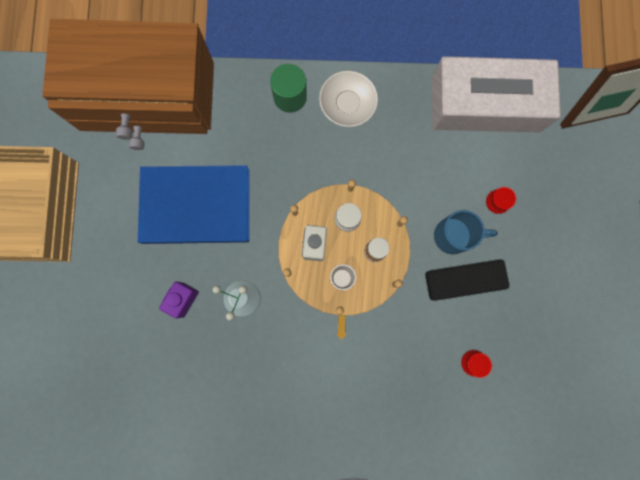

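Run:
```python
from h import *
p=ctrl.capture("top"); save(p,"top1",(240,160,450,340),3.8)
```

```text
(no output)
```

View pics/top1.png

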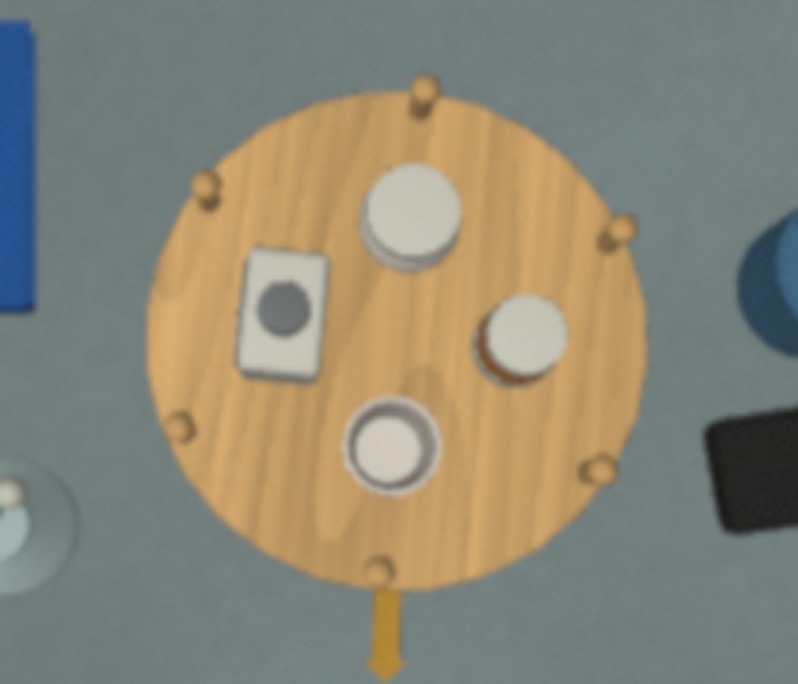

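View pics/scene0.png

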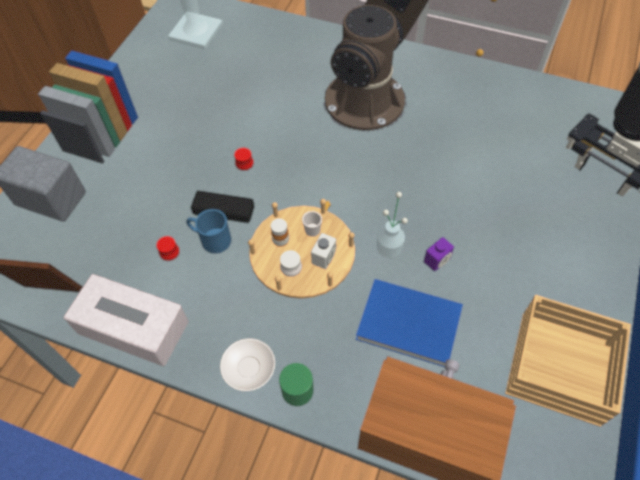

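Candidates for the clock: the white box on the carousel (top picture 313,243) and the purple box beside the vase (178,300). The white one fits, as it is on the platter and is the only box there. The enlarged crop confirms this, with its grey button at crop (284,308). Six posts ring the rim and the brass pointer is at the bottom, with its tip at (341,339). The clock needs about 1.7 rad anticlockwise, and the front post can be pushed towards the robot's right, clear of the vase.

```bash
cat >> h.py <<'E'
def measure(p, zball=.0795):
    im=cv2.cvtColor(p["image"],cv2.COLOR_RGB2HSV)
    m=((im[...,0]>8)&(im[...,0]<25)&(im[...,1]>70)&(im[...,2]>90)).astype(np.uint8)
    w=np.zeros_like(m); w[165:335,260:430]=1; m*=w
    m=cv2.morphologyEx(m,cv2.MORPH_OPEN,np.ones((9,9),np.uint8))
    c=max(cv2.findContours(m,0,2)[0],key=cv2.contourArea); c=cv2.convexHull(c)[:,0]
    P=np.array([ray(p,q,.036)[:2] for q in c]); A=np.c_[2*P,np.ones(len(P))]
    for _ in range(5):
        s=np.linalg.lstsq(A,(P**2).sum(1),rcond=None)[0]; r=np.sqrt(s[2]+s[0]**2+s[1]**2)
        e=np.abs(np.hypot(*(P-s[:2]).T)-r); k=e<=np.quantile(e,.85); P,A=P[k],A[k]
    return s[:2],r
def ang(c,X): d=np.array(X)[:2]-c; return np.degrees(np.arctan2(d[1],d[0])),np.hypot(*d)
E
python3 - <<'E'
from h import *
p=ctrl.capture("top"); c,r=measure(p); print(c,r, "net centre",[ray(p,d["centre"],.036) for d in ctrl.place_of(p,"centre")[:1]])
full=lambda q:(239.5+q[0]/3.8,159.5+q[1]/3.8)
for q in [(181,426),(379,570),(599,470),(621,230),(425,90),(207,186)]:
    X=ray(p,full(q),.0795); print("post",np.round(X,3),ang(c,X))
X=ray(p,full((284,308)),.106); print("snooze",X,ang(c,X))
for q in [(385,678),(387,600)]:
    X=ray(p,full(q),.008); print("ptr",X,ang(c,X))
E
```

```text
[0.55290949 0.02630775] 0.1269201243031539 net centre [array([0.55956519, 0.02835703, 0.036     ])]
post [0.503 0.132 0.08 ] (np.float64(114.99878174040708), np.float64(0.11696016340493344))
post [0.437 0.037 0.08 ] (np.float64(174.87837492939838), np.float64(0.1167577467478813))
post [ 0.486 -0.068  0.08 ] (np.float64(-125.41707974800154), np.float64(0.1162974558171102))
post [ 0.603 -0.08   0.08 ] (np.float64(-64.93858739814506), np.float64(0.11712515680841878))
post [0.671 0.017 0.08 ] (np.float64(-4.662223175211201), np.float64(0.11800147257721375))
post [0.62  0.123 0.08 ] (np.float64(54.98515341301353), np.float64(0.11763139008246368))
snooze [0.55792437 0.08401785 0.106     ] (np.float64(85.03359742568922), np.float64(0.057927586478904475))
ptr [0.38142804 0.02955751 0.008     ] (np.float64(178.91431363080713), np.float64(0.17151223804088278))
ptr [0.42059118 0.02895991 0.008     ] (np.float64(178.85172843169948), np.float64(0.1323448789112281))
```

Emit:
{"name": "drive_tool", "arguments": {"increments": [[[0,0,0,19,21.7,0,0],[0,0,0,19,21.7,0,0],[0,0,0,19,21.7,0,0],[0,0,0,19,21.7,0,0],[0,0,0,19,21.7,0,0],[0,0,0,19,21.7,0,0],[0,0,0,19,21.7,0,0],[0,0,0,19,21.7,0,0],[0,0,0,19,21.7,0,0],[0,0,0,19,21.7,0,0],[0,0,0,19,21.7,0,0],[0,0,0,19,21.7,0,0],[0,0,0,19,21.7,0,0],[0,0,0,19,21.7,0,0],[0,0,0,19,21.7,0,0],[0,0,0,19,21.7,0,0],[0,0,0,19,21.7,0,0],[0,0,0,19,21.7,0,0],[0,0,0,19,21.7,0,0],[0,0,0,19,21.7,0,0]]]}}

```text
t: 3.02
eef_pos: [0.4447, 0.0691, 0.227]
ee_rot: [-3.076, 0.636, -0.001]
contact_force: [0.2, 0.6, -1.0]
grip_width: 0.0008
gripper_force: 0.0
```

Emit:
{"name": "drive_tool", "arguments": {"increments": [[[0,0,0.086,0,0,0,0],[0,0,0.086,0,0,0,0],[0,0,0.086,0,0,0,0],[0,0,0.086,0,0,0,0],[0,0,0.086,0,0,0,0],[0,0,0.086,0,0,0,0],[0,0,0.086,0,0,0,0],[0,0,0.086,0,0,0,0],[0,0,0.086,0,0,0,0],[0,0,0.086,0,0,0,0],[0,0,0.086,0,0,0,0],[0,0,0.086,0,0,0,0],[0,0,0.086,0,0,0,0],[0,0,0.086,0,0,0,0],[0,0,0.086,0,0,0,0],[0,0,0.086,0,0,0,0],[0,0,0.086,0,0,0,0],[0,0,0.086,0,0,0,0],[0,0,0,0,0,0,0],[0,0,0,0,0,0,0]]]}}

```text
t: 4.68
eef_pos: [0.4444, 0.0705, 0.2267]
ee_rot: [-1.759, 2.603, -0.0]
contact_force: [-0.4, -0.7, 0.5]
grip_width: 0.0001
gripper_force: 0.0
```

```bash
cat >> h.py <<'E'
from scipy.spatial.transform import Rotation as Ro
C=np.array([.553,.0265])
def to(xy,z):
    s=ctrl.read_state(); R=Ro.from_rotvec(s["ee_rot"]).as_matrix(); e=s["eef_pos"]
    print("t",s["t"],"eef",np.round(e,4),"phi,r",ang(C,e),"alpha",np.degrees(np.arctan2(R[1,0],R[0,0])),"tilt",R[:2,2],"q",np.round(s["joints"],2),"F",np.round(s["contact_force"],1),"w",s["grip_width"])
    print("tool mm",np.round(1000*R.T@(np.array([*xy,z])-e),1))
E
python3 -c "
from h import *
f=np.radians(158); to(C+.12*np.array([np.cos(f),np.sin(f)]),.06)"
```

```text
t 4.6833 eef [0.4444 0.0705 0.2267] phi,r (np.float64(157.93476316232318), np.float64(0.11715778039496412)) alpha -111.90518095461736 tilt [0.00030456 0.00018123] q [ 0.6  -0.02 -0.46  0.   -1.14 -0.98] F [-0.4 -0.7  0.5] w 8.266596012145478e-05
tool mm [  0.2   2.9 166.7]
```

Emit:
{"name": "drive_tool", "arguments": {"increments": [[[0,0,0,0,1,10,0],[0,0,0,0,1,14,0],[0,0,0,0,1,16,0],[0,0,0,0,0,16,0],[0,0,0,0,0,16,0],[0,0,0,0,0,16,0],[0,0,0,0,0,16,0],[0,0,0,0,0,16,0],[0,0,0,0,0,16,0],[0,0,0,0,0,16,0],[0,0,0,0,0,10,0],[0,0,0,0,0,5,0],[0,0,0,0,0,0,0]]]}}

```text
t: 5.77
eef_pos: [0.4407, 0.0711, 0.0582]
ee_rot: [1.755, -2.602, -0.0]
contact_force: [-0.1, 0.2, 0.3]
grip_width: 0.0003
gripper_force: 0.0
```

Emit:
{"name": "drive_tool", "arguments": {"increments": [[[0,0,-0.013,1.57,0,0,0],[0,0,-0.013,1.57,0,0,0],[0,0,-0.013,1.57,0,0,0],[0,0,-0.013,1.57,0,0,0],[0,0,-0.013,1.57,0,0,0],[0,0,-0.013,1.57,0,0,0],[0,0,-0.013,1.57,0,0,0],[0,0,-0.013,1.57,0,0,0],[0,0,-0.013,1.57,0,0,0],[0,0,-0.013,1.57,0,0,0],[0,0,-0.013,1.57,0,0,0],[0,0,-0.013,1.57,0,0,0],[0,0,-0.013,1.57,0,0,0],[0,0,-0.013,1.57,0,0,0],[0,0,-0.013,1.57,0,0,0],[0,0,-0.02,2.4,0,0,0],[0,0,-0.02,2.4,0,0,0],[0,0,-0.02,2.4,0,0,0],[0,0,-0.02,2.4,0,0,0],[0,0,-0.02,2.4,0,0,0]]]}}

```text
t: 7.43
eef_pos: [0.4331, 0.037, 0.0596]
ee_rot: [-2.122, 2.317, -0.0]
contact_force: [0.4, 1.7, 0.2]
grip_width: 0.0009
gripper_force: 0.4
```

```bash
python3 -c "
from h import *
to(C,.06); p=ctrl.capture('top'); save(p,'top2',(240,160,450,340),3.8)"
```

```text
t 7.4333 eef [0.4331 0.037  0.0596] phi,r (np.float64(174.97876287979906), np.float64(0.12040385409601069)) alpha -95.04005464653119 tilt [1.05692795e-04 3.85252433e-05] q [ 0.54  0.15 -0.72  0.   -0.7  -0.63] F [0.4 1.7 0.2] w 0.0008572132632538166
tool mm [  -0.  -120.4   -0.4]
```

View pics/top2.png

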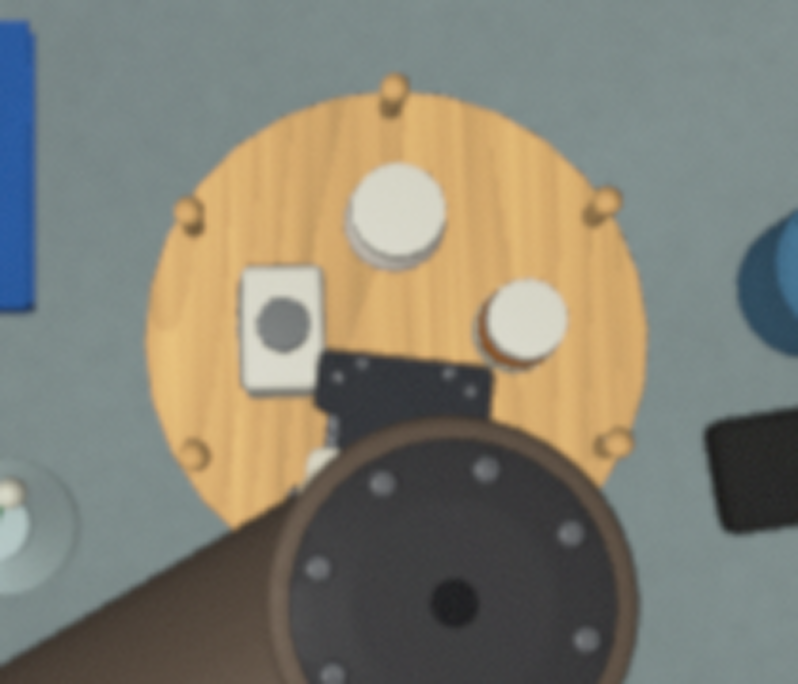

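The picture shows the platter turned about 7°, with the clock now at crop (283,325) and everything still standing. I'll continue the arc.

Emit:
{"name": "drive_tool", "arguments": {"increments": [[[0,0,-0.026,3.13,0,0,0],[0,0,-0.026,3.13,0,0,0],[0,0,-0.026,3.13,0,0,0],[0,0,-0.026,3.13,0,0,0],[0,0,-0.026,3.13,0,0,0],[0,0,-0.026,3.13,0,0,0],[0,0,-0.026,3.13,0,0,0],[0,0,-0.026,3.13,0,0,0],[0,0,-0.026,3.13,0,0,0],[0,0,-0.026,3.13,0,0,0],[0,0,-0.026,3.13,0,0,0],[0,0,-0.026,3.13,0,0,0],[0,0,-0.026,3.13,0,0,0],[0,0,-0.026,3.13,0,0,0],[0,0,-0.026,3.13,0,0,0],[0,0,-0.026,3.13,0,0,0],[0,0,-0.026,3.13,0,0,0],[0,0,-0.026,3.13,0,0,0],[0,0,-0.026,3.13,0,0,0],[0,0,-0.026,3.13,0,0,0]]]}}

```text
t: 9.15
eef_pos: [0.4429, -0.024, 0.0596]
ee_rot: [-2.645, 1.694, -0.0]
contact_force: [-0.3, 0.6, -0.1]
grip_width: 0.0003
gripper_force: 0.5
```

```bash
python3 -c "
from h import *
to(C,.06)"
```

```text
t 9.15 eef [ 0.4429 -0.024   0.0596] phi,r (np.float64(-155.35956167882023), np.float64(0.12111649741240288)) alpha -65.27025740090248 tilt [0.0002807  0.00012276] q [ 0.39  0.17 -0.7  -0.   -0.7   0.04] F [-0.3  0.6 -0.1] w 0.00027654301867453075
tool mm [   0.2 -121.1   -0.4]
```

Emit:
{"name": "drive_tool", "arguments": {"increments": [[[0,0,-0.026,3.13,0,0,0],[0,0,-0.026,3.13,0,0,0],[0,0,-0.026,3.13,0,0,0],[0,0,-0.026,3.13,0,0,0],[0,0,-0.026,3.13,0,0,0],[0,0,-0.026,3.13,0,0,0],[0,0,-0.026,3.13,0,0,0],[0,0,-0.026,3.13,0,0,0],[0,0,-0.026,3.13,0,0,0],[0,0,-0.026,3.13,0,0,0],[0,0,-0.026,3.13,0,0,0],[0,0,-0.026,3.13,0,0,0],[0,0,-0.026,3.13,0,0,0],[0,0,-0.026,3.13,0,0,0],[0,0,-0.026,3.13,0,0,0],[0,0,-0.026,3.13,0,0,0],[0,0,-0.026,3.13,0,0,0],[0,0,-0.026,3.13,0,0,0],[0,0,-0.026,3.13,0,0,0],[0,0,-0.026,3.13,0,0,0]]]}}

```text
t: 10.82
eef_pos: [0.4814, -0.0723, 0.0595]
ee_rot: [2.992, -0.957, -0.001]
contact_force: [-0.1, 1.4, -0.1]
grip_width: 0.0003
gripper_force: 0.4
```

Emit:
{"name": "drive_tool", "arguments": {"increments": [[[0,0,-0.024,2.89,0,0,0],[0,0,-0.024,2.89,0,0,0],[0,0,-0.024,2.89,0,0,0],[0,0,-0.024,2.89,0,0,0],[0,0,-0.024,2.89,0,0,0],[0,0,-0.024,2.89,0,0,0],[0,0,-0.02,2.4,0,0,0],[0,0,-0.02,2.4,0,0,0],[0,0,-0.02,2.4,0,0,0],[0,0,-0.016,1.92,0,0,0],[0,0,-0.016,1.92,0,0,0],[0,0,-0.016,1.92,0,0,0],[0,0,-0.012,1.44,0,0,0],[0,0,-0.012,1.44,0,0,0],[0,0,-0.008,0.96,0,0,0],[0,0,-0.008,0.96,0,0,0],[0,0,-0.004,0.48,0,0,0],[0,0,-0.004,0.48,0,0,0],[0,0,0,0,0,0,0]]]}}

```text
t: 12.4
eef_pos: [0.5134, -0.0887, 0.0596]
ee_rot: [-3.101, 0.501, -0.0]
contact_force: [-0.2, -0.4, 0.1]
grip_width: 0.0001
gripper_force: 0.2
```

```bash
python3 -c "
from h import *
to(C,.06); p=ctrl.capture('top'); save(p,'top3',(240,160,450,340),3.8)"
```

```text
t 12.4 eef [ 0.5134 -0.0887  0.0596] phi,r (np.float64(-108.95774000778316), np.float64(0.12185304614874777)) alpha -18.36833996344315 tilt [8.94333988e-05 1.09770669e-05] q [ 0.21  0.28 -0.54  0.   -0.75  1.04] F [-0.2 -0.4  0.1] w 9.333466151495413e-05
tool mm [   1.3 -121.8   -0.4]
```

View pics/top3.png

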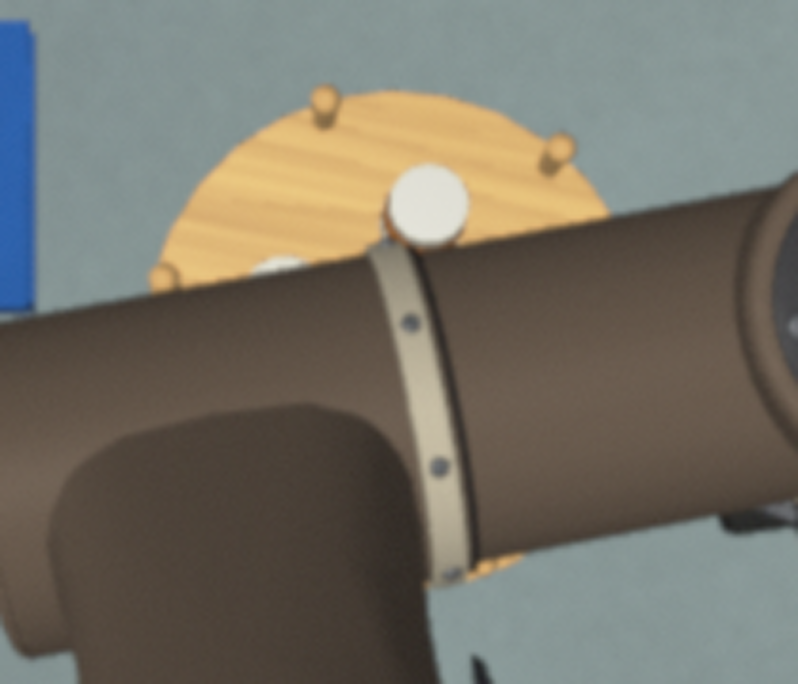

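The arm hides the clock, but three posts show, at crop (324,100), (558,148) and (163,277). They give the platter angle.

Run:
```python
from h import *
p=ctrl.capture("top")
full=lambda q:(239.5+q[0]/3.8,159.5+q[1]/3.8)
for q in [(324,99),(558,147),(163,275)]:
    X=ray(p,full(q),.0795); a,r=ang(C,X); print(a,r)
```

```text
19.593876720449867 0.11881939959039267
-39.89227618785707 0.117634141223761
78.69301640922927 0.11864857098184368
```

Emit:
{"name": "drive_tool", "arguments": {"increments": [[[0,0,-0.008,0.96,0,0,0],[0,0,-0.016,1.92,0,0,0],[0,0,-0.016,1.92,0,0,0],[0,0,-0.016,1.92,0,0,0],[0,0,-0.016,1.92,0,0,0],[0,0,-0.016,1.92,0,0,0],[0,0,-0.014,1.68,0,0,0],[0,0,-0.012,1.44,0,0,0],[0,0,-0.012,1.44,0,0,0],[0,0,-0.008,0.96,0,0,0],[0,0,-0.008,0.96,0,0,0],[0,0,-0.006,0.72,0,0,0],[0,0,-0.006,0.72,0,0,0],[0,0,-0.004,0.48,0,0,0],[0,0,-0.004,0.48,0,0,0],[0,0,0,0,0,0,0],[0,0,0,0,0,0,0],[0,0,0,0,0,0,0],[0,0,0,0,0,0,0],[0,0,0,0,0,0,0]]]}}

```text
t: 14.17
eef_pos: [0.5323, -0.0934, 0.0596]
ee_rot: [-3.132, 0.249, -0.0]
contact_force: [-0.8, 0.6, -0.2]
grip_width: 0.0002
gripper_force: 0.1
```

Emit:
{"name": "drive_tool", "arguments": {"increments": [[[0,0,0,-2,0,0,0],[0,0,0,-2,0,0,0],[0,0,0,0,0,-10,0],[0,0,0,0,0,-15,0],[0,0,0,0,0,-15,0],[0,0,0,0,0,-15,0],[0,0,0,0,0,-15,0],[0,0,0,0,0,-15,0],[0,0,0,0,0,-5,0],[0,0,0,0,0,0,0]]]}}

```text
t: 15.0
eef_pos: [0.5292, -0.0927, 0.1515]
ee_rot: [-3.131, 0.249, -0.005]
contact_force: [-0.9, 0.7, -1.4]
grip_width: 0.0007
gripper_force: 0.0
```

Run:
```python
from h import *
p=ctrl.capture("top"); save(p,"top4",(240,160,450,340),3.8)
b=ctrl.capture("scene"); save(b,"scene4",(220,180,380,310),4.6)
for nm,q in (("top",p),("scene",b)):
  for d in ctrl.place_of(q,"snooze_top")[:2]: X=ray(q,d["centre"],.106); print(nm,d["conf"],d["centre"],X,ang(C,X))
to(C+.058*np.array([-1,.02]),.15)
```

```text
top 0.64 [174.9, 301.2] [0.44742024 0.32420903 0.106     ] (np.float64(109.5265815437936), np.float64(0.31587616427812265))
scene 0.66 [441.3, 243.2] [0.46726836 0.33839442 0.106     ] (np.float64(105.36953439379481), np.float64(0.3234625854976187))
scene 0.56 [311.2, 213.0] [0.49237634 0.03021001 0.106     ] (np.float64(176.4980114665035), np.float64(0.060737075087294555))
t 15.2 eef [ 0.5276 -0.0928  0.1487] phi,r (np.float64(-102.02850070843733), np.float64(0.12201044306991653)) alpha -9.106969279655099 tilt [-1.50960590e-03 -3.08273712e-05] q [ 0.19  0.2  -0.4  -0.   -0.97  1.22] F [-0.1  0.4  0.7] w 0.0006539556342514914
tool mm [ -51.2 -113.8   -1.3]
```

View pics/scene4.png

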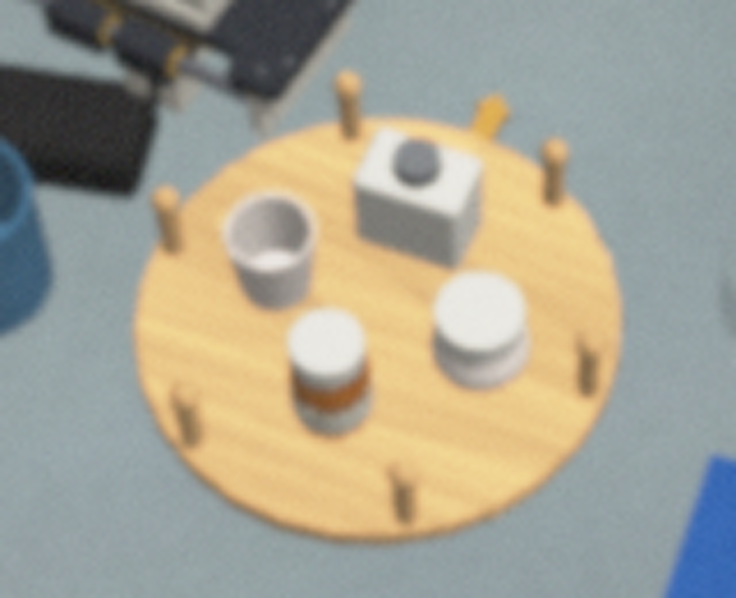

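View pics/top4.png

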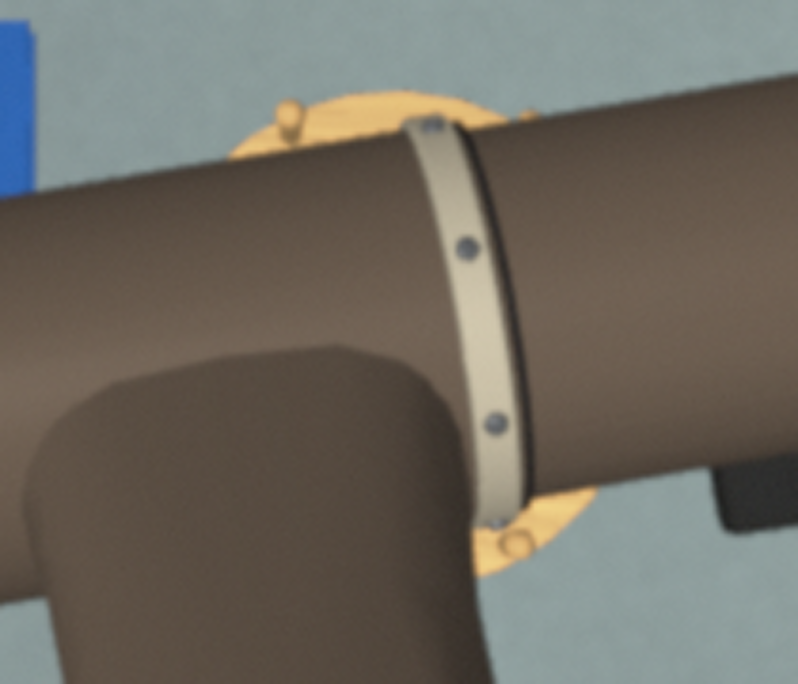

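The clock stands upright at the front with its button at scene crop (416,158), and all jars and the cup stand. I'll check the angle from the posts at top crop (291,113) and (517,542), and from the button.

Run:
```python
from h import *
p=ctrl.capture("top"); b=ctrl.capture("scene")
full=lambda q:(239.5+q[0]/3.8,159.5+q[1]/3.8)
for q in [(291,113),(517,542)]:
    print(ang(C,ray(p,full(q),.0795)))
X=ray(b,(219.5+416/4.6,179.5+153/4.6),.106); print(X,ang(C,X))
f=np.radians(179.5); to(C+.058*np.array([np.cos(f),np.sin(f)]),.12)
```

```text
(np.float64(28.13175298616365), np.float64(0.11858656885007268))
(np.float64(-151.5097986208676), np.float64(0.1163891794994896))
[0.49277451 0.02716278 0.106     ] (np.float64(179.36948814613368), np.float64(0.06022913890618866))
t 15.3 eef [ 0.5277 -0.0929  0.1487] phi,r (np.float64(-101.97418382644858), np.float64(0.1220411900580518)) alpha -9.104001381565185 tilt [-0.00164554 -0.0001975 ] q [ 0.19  0.2  -0.4  -0.   -0.97  1.22] F [ 0.   0.7 -0.5] w 0.000584067771906351
tool mm [ -51.2 -113.2   28.7]
```

Emit:
{"name": "drive_tool", "arguments": {"increments": [[[0,0,0,-5,-11,0,0],[0,0,0,-5,-11,0,0],[0,0,0,-5,-11,0,0],[0,0,0,-5,-11,0,0],[0,0,0,-5,-11,0,0],[0,0,0,-5,-11,0,0],[0,0,0,-5,-11,0,0],[0,0,0,-5,-11,0,0],[0,0,0,-5,-11,0,0],[0,0,0,-6,-14,0,0],[0,0,0,0,0,6,0],[0,0,0,0,0,9,0],[0,0,0,0,0,9,0],[0,0,0,0,0,6,0],[0,0,0,0,0,3,0],[0,0,0,0,0,2,0],[0,0,0,0,0,0,0],[0,0,0,0,0,0,0]]]}}

```text
t: 16.8
eef_pos: [0.4959, 0.0265, 0.1145]
ee_rot: [3.131, -0.25, -0.0]
contact_force: [-0.4, 0.4, 0.6]
grip_width: 0.0002
gripper_force: 0.0
```

Run:
```python
from h import *
b=ctrl.capture("scene"); save(b,"scene5",(220,150,380,280),4.6)
f=np.radians(178.5); to(C+.058*np.array([np.cos(f),np.sin(f)]),.0995)
```

```text
t 16.85 eef [0.496  0.0266 0.1147] phi,r (np.float64(179.85992943878387), np.float64(0.057028118277437125)) alpha -9.119849012129219 tilt [2.62243319e-04 3.80104579e-06] q [ 0.45  0.17 -0.53  0.   -0.87  0.96] F [-0.   0.2  0.6] w 0.00026725410868030485
tool mm [-1.2 -1.2 15.2]
```

View pics/scene5.png

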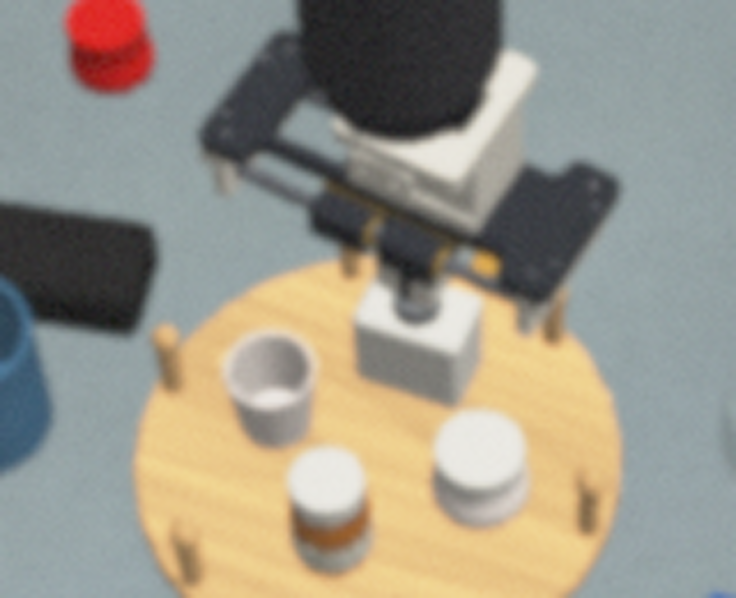

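The shut fingers hang just over the button at crop (415,295). Next I press down.

Emit:
{"name": "drive_tool", "arguments": {"increments": [[[0,0,0,-0.5,-0.5,3,0],[0,0,0,0,0,3,0],[0,0,0,0,0,2,0],[0,0,0,0,0,1.5,0],[0,0,0,0,0,1.5,0],[0,0,0,0,0,1,0],[0,0,0,0,0,1,0],[0,0,0,0,0,1,0],[0,0,0,0,0,0,0],[0,0,0,0,0,0,0]]]}}

```text
t: 17.68
eef_pos: [0.4953, 0.0274, 0.1006]
ee_rot: [3.132, -0.249, -0.0]
contact_force: [-1.3, 0.5, 3.5]
grip_width: 0.0005
gripper_force: 1.9
```

Force is 3.5 N at z 0.1006, so the button is nearly down. I'll go a little further and then release.

Emit:
{"name": "drive_tool", "arguments": {"increments": [[[0,0,0,0,0,0.7,0],[0,0,0,0,0,0.7,0],[0,0,0,0,0,0.6,0],[0,0,0,0,0,0,0],[0,0,0,0,0,0,0],[0,0,0,0,0,0,0],[0,0,0,0,0,0,0]]]}}

```text
t: 18.27
eef_pos: [0.4958, 0.0274, 0.1001]
ee_rot: [-3.132, 0.248, -0.002]
contact_force: [-6.3, 0.9, 17.5]
grip_width: 0.0002
gripper_force: 8.9
```

Force of 17.5 N at z 0.1001 means it is bottomed out. Now straight up and clear.

Emit:
{"name": "drive_tool", "arguments": {"increments": [[[0,0,0,0,0,-1,0],[0,0,0,0,0,-1.5,0],[0,0,0,0,0,-2,0],[0,0,0,0,0,-4,0],[0,0,0,0,0,-8,0],[0,0,0,0,0,-12,0],[0,0,0,0,0,-14,0],[0,0,0,0,0,-14,0],[0,0,0,0,0,-14,0],[0,0,0,0,0,-14,0],[0,0,0,0,0,-14,0],[0,0,0,0,0,-10,0],[0,0,0,0,0,-4,0],[0,0,0,0,0,0,0],[0,0,0,0,0,0,0],[0,0,0,0,0,0,0]]]}}

```text
t: 19.6
eef_pos: [0.4948, 0.0273, 0.2102]
ee_rot: [3.131, -0.249, -0.002]
contact_force: [0.9, -0.2, 0.0]
grip_width: 0.0005
gripper_force: 0.0
```

Run:
```python
from h import *
b=ctrl.capture("scene"); save(b,"scene6",(220,150,380,280),4.6)
for d in ctrl.place_of(b,"clock")[:2]: X=ray(b,d["centre"],.036); print(d["conf"],X,ang(C,X))
to(C,.2)
```

```text
0.93 [0.46665755 0.33411343 0.036     ] (np.float64(105.67863030027928), np.float64(0.319501243589023))
0.7 [0.65296484 0.3167162  0.036     ] (np.float64(70.99375484139803), np.float64(0.30695017542901964))
t 19.7 eef [0.4949 0.0272 0.2102] phi,r (np.float64(179.26430220143257), np.float64(0.05811003701592142)) alpha -9.10444444803344 tilt [-0.00143232 -0.00052397] q [ 0.45  0.07 -0.4  -0.   -1.1   0.96] F [-0.4 -0.1 -0. ] w 0.00048001648264651677
tool mm [57.5 -8.5 10.1]
```

View pics/scene6.png

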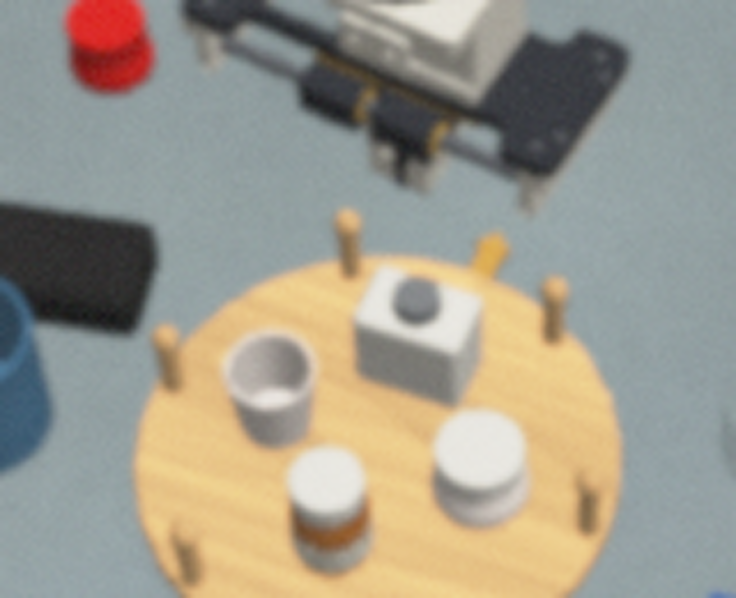

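The clock is still at the front with its button up again at crop (416,300). Everything stands and the gripper is well clear.

```bash
python3 -c "
from bench import ctrl; print(ctrl.job_done())"
```

```text
the job is handed in; nothing more can be done
None
```

I turned the carousel until the clock was in line with the pointer (within about 1° by my measurement), pressed its button fully down and let it spring back, drew the arm clear, and handed the job in; no verdict came back.

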